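# Lock a sawn coupon in the bench toggle pliers by feel

## Robot

A 6-joint arm with a two-finger parallel gripper is mounted at the origin on a cart in front of the work surface, level with it; the furniture and walls round the work are solid. World frame = base frame: x ahead of the robot, y to its left, z up, the work surface at z = 0. Lengths are in mm, angles in rad, forces in N, time in s.
With the tool pointing down it reaches from about 275 to 875 mm from the base axis. Payload 12.5 kg.
Tool frame: the origin (TCP) lies between the finger pads; the fingertips stand 22 mm ahead of it and the grasp point (between the pads) lies 3 mm ahead of it; y points along the fingers, z is the direction in which the jaws open and shut, and the axes are right-handed (so a half turn about y gives the same grasp; the last joint's range is limited). The gripper opens to 85 mm and grips with 20 to 120 N. Pads are 22 mm wide; open, the fingers measure 114 mm over their backs; the gripper's body (76 mm by 85 mm) begins 54 mm behind the grasp point. The pads swing forward as they close: fully open they stand 13 mm farther back than shut.
Start: joints at [-1.334, 0.351, 1.652, -0, 1.139, -0.085], TCP at [173.97, -521.746, 253.29] pointing down, gripper open.
Joint ranges: [-2.75, 2.75], [-0.79, 2.1], [0.01, 2.65], [-1.57, 4.71], [0.07, 3.14], [-2.87, 2.87]. Speed limits (rad/s): [2.22, 2.22, 2.79, 3.14, 3.14, 3.14].

## Interface

Orientations are given as [roll, pitch, yaw] about the fixed x, y, z axes, in that order (R = Rz(yaw) Ry(pitch) Rx(roll)).
In Python, from workcell import r gives the robot as it stands.
- The arm moves only by the tool move_arm, never from a script. Its argument "deltas" is a list of rows, each a list of 7 numbers: the shift along the tool's x, y, z normalised to -1 to 1, where 1 is 0.25 m, then the turn, a rotation vector about the tool's x, y, z normalised to -1 to 1, where 1 is 30 degrees, then the opening, from 0 (shut) to 1 (fully open). In form: [[tx, ty, tz, wx, wy, wz, claw], ...]. A call has 1 to 8 rows; each row is the pose to reach, as a shift and turn from the pose measured when the call began, along the tool's axes at that moment; what a row does not reach only later rows make up. A row lasts 1/8 s, in which the tool goes at most 62.5 mm and 10.7 degrees, less where a joint would pass 70% of its speed; a pose out of reach is approached as far as the arm can. A call with a number of a shift or a turn outside -1 to 1 is refused whole. A call with a gripper value outside its range is refused whole. The fingers move at their own pace and stop on an object; "squeeze" is the grip in N (left out, the last holds). Time passes only in rows, so rows that repeat a pose let the fingers close. It gives the time, the measured TCP pose, the force and the opening at its end, in the units of the state.
- r.read_state(): the state, without advancing time (a new reading comes with each control period).
- r.read_camera(name): name is "side" or "top" or "wrist"; returns the picture (384x512x3 uint8, red, green, blue); there is no depth.
- r.camera_info(name): a dict with "fx", "fy", "cx", "cy" (pixels), "origin" and "attitude" of the camera in the world. Camera axes: x right, y up, looking along -z (the intrinsics and any distortion apply to the point x, -y, -z); pixel columns grow to the right and rows downward; lengths in mm; the calibration is good to about 2 mm. A picture is of the moment at which its call begins: read the wrist's pose just before it. camera_info takes no time and is no camera call; for the wrist camera it gives the pose at the moment of the call.
- r.close_job(): hands the job in, once; it reports no verdict.
Trained networks look in the newest picture that a camera, given by its name, has taken for a name from the list of things; names that differ only in an ending like _2 or _b are one class to them, and where a whole thing is asked for, a point or a joint stands for the part that bears it (a point fixed in the world has none). Each returns a list of dicts, best first, with "p" (0 to 1); they miss things now and then, are a little off and sometimes report something else, mostly with a low value. They report only what shows in the picture. A call takes as long as a camera call. They do not tell look-alikes from the thing itself.
- r.search_frame(camera, name): "extent" ([centre column, centre row, width, height] in pixels, round what is visible of it).
- r.place_of(camera, name): "xy" ([column, row] in pixels: a listed point, or the origin of a listed thing).
The state is a dict: "clock": time; "qpos": joint angles; "qd": joint speeds; "effort": joint torques, N m; "position": TCP position; "orientation": TCP orientation; "ft_force": force on the tool from outside, world axes, zero at the start; "torque": the same for the moment, N m; "finger_gap": finger opening in mm.
Only numpy, scipy, OpenCV 4.12 (cv2) and the standard library are available. Lean on these libraries where they do the work, as an engineer would, in place of code of your own. Each camera call takes 0.05 s, during which the arm holds its last target. There are 200 camera calls.

## Task

Clamp the sawn steel coupon in the bench toggle pliers so that its end can be filed: lay it flat on the lower jaw, pointing lengthwise into the jaws, centred and slid gently home against the brass back stop, and let go of it. Then close the upper handle towards the lower one by feel, until the resistance peaks and gives and the pliers stay locked on the coupon by themselves. Never push on the handle with more than 35 N (once it has given, stop: forcing it onto its stop bends the links), and leave the other things on the bench where they lie.

Things in the scene. Friction and masses are not known exactly. Their poses are not given: they have to be found in the camera images.
- test_coupon: Oblong sawn steel coupon with dull mottled faces, 28 mm (its x) by 45 mm (its y) by 12 mm high, 0.1 to 0.17 kg, lying flat on the bench near two square, brighter steel blocks. Origin: centre of its underside. Either end may go in first.
- toggle_clamp: Toggle pliers on a 60 x 222 mm steel plate fixed to the bench. Origin: on the bench; z up. y runs along the pliers: jaws point to -y, both black handles to +y. Lower jaw: flat top 60 mm up, 24 mm wide, y -70 to -28 mm. The jaw arm above it, 12 mm wide and its nose up to 130 mm above the bench when open, leaves at least 5 mm over a 12 mm coupon.
- jaw_seat (a point): On the lower jaw's top face (60 mm above the bench): where the centre of the coupon's underside belongs when it lies home, its y along the pliers' y. Axes as the pliers'. The coupon enters from the -y side, moving to +y, and sticks out 8 mm beyond the jaw. The rubber tip comes down 6 mm further in than this point.
- back_stop: Fixed brass stop bar across the back of the lower jaw, 26 mm wide, 9 mm high. Origin: bottom edge of the face that the coupon touches, 22 mm from jaw_seat in +y.
- spindle: Black rubber tip, 15 mm across, under the nose of the jaw arm; it sinks on the coupon as the upper handle closes and gives some 4 mm. Origin: lowest point of the tip.
- handle_press (a point): Point on top of the black sleeve (20 mm thick, 90 mm long) of the upper handle: the place to push, 112 mm from the handle's hinge; the sleeve goes on 28 mm beyond it. The handle starts half open, rising at 0.55 to 0.95 rad to the bench, and stays where it is left until the tip bears on the coupon.
- handle_hinge (a point): Axis of the upper handle, 52 mm above the bench, along the pliers' x; handle_press swings down round it as the handle closes. After 0.15 to 0.45 rad the tip meets the coupon; resistance at handle_press climbs to 5 to 12 N, fades as the toggle nears its centre, then the handle runs on by itself for 0.06 rad to a hard stop. Where that happens differs each time (0.5 to 0.85 rad in all): it must be felt.
- gauge_block: Bystander: bright ground square gauge block, 30 x 30 x 9 mm. Origin: centre of its underside.
- square_block: Bystander: bright square hardness test block, 50 x 50 x 13 mm. Origin: centre of its underside.
- loupe: Bystander: black folding loupe standing on its skirt, 36 mm across, 34 mm high. Origin: centre of its underside.
- chip_brush: Bystander: flat chip brush with a wooden handle, 155 mm long, 10 mm high. Origin: centre of its underside.
There are look-alikes about, which are no part of the job. Leave any blue or orange look-alike of the test_coupon alone.

How it is judged:
By the outcome, as a careful person would: the job done as asked, in the order asked, and still so for the second after the job is handed in, with the robot touching nothing.
It also fails if it takes over 61 s, if anything falls off the work surface, if the arm or the gripper's body presses on something with over 40 N, if the wrist force passes 120 N, or if a joint passes its speed limit or range.

## Working session

There is one attempt and no reset: what is moved stays moved. The work goes in short steps, Python scripts to look and compute and a tool call to move; the robot and the scene stay as the last step left them, time stands still between calls to the robot, and variables do not carry over. Pictures are saved under pics/ and viewed, about 8 in all and at most 12, crops included, and the job is handed in when it is done.

Besides the shell and the picture viewer there is one more tool, called after "Emit:" in YAML: its name, and indented under it one key for each argument. move_arm: Moves the arm, as the interface text tells. Its arguments: {"type":"object","properties":{"deltas":{"type":"array","items":{"type":"array","items":{"type":"number","minimum":-1,"maximum":1}}},"squeeze":{"type":"number"}},"required":["deltas"]}

```bash
ls; mkdir -p pics
cat > h.py <<'E'
import numpy as np, cv2
from scipy.spatial.transform import Rotation as R
from workcell import r
def ray(cam,uv,ci=None):
    ci=ci or r.camera_info(cam)
    A=att(ci['attitude'])
    d=np.array([(uv[0]-ci['cx'])/ci['fx'],-(uv[1]-ci['cy'])/ci['fy'],-1.])
    return np.array(ci['origin'],float),A@d
def att(a):
    a=np.array(a,float)
    return a if a.shape==(3,3) else R.from_euler('xyz',a).as_matrix()
def onz(cam,uv,z,ci=None):
    o,d=ray(cam,uv,ci); return o+d*(z-o[2])/d[2]
def proj(cam,p,ci=None):
    ci=ci or r.camera_info(cam)
    q=att(ci['attitude']).T@(np.array(p,float)-np.array(ci['origin'],float))
    return np.array([ci['cx']+ci['fx']*q[0]/-q[2],ci['cy']-ci['fy']*q[1]/-q[2]])
def snap(cam,fn=None):
    im=np.array(r.read_camera(cam))
    if fn: cv2.imwrite('pics/'+fn,im[...,::-1])
    return im
E
python3 - <<'E'
from h import *
print(r.read_state())
a=[]
for c in ('top','side'):
    print(c,r.camera_info(c)); a.append(snap(c,c+'0.png'))
    for n in ['test_coupon','toggle_clamp','jaw_seat','back_stop','spindle','handle_press','handle_hinge','gauge_block','square_block','loupe','chip_brush']:
        print(n,[(np.round(q['xy']).tolist(),round(q['p'],2)) for q in r.place_of(c,n)][:4])
E
```

```text
pics
{'clock': 0.0, 'qpos': array([-1.33357765e+00,  3.51267029e-01,  1.65240335e+00,  9.17617812e-06,
        1.13910586e+00, -8.46150699e-02]), 'qd': array([ 0.00083142, -0.00013447, -0.00010883,  0.00058637, -0.00199999,
       -0.00075482]), 'effort': array([-4.65461312e-05, -5.06098688e+01, -2.91401750e+01, -3.15105603e-05,
        4.39601485e-03,  4.05654134e-05]), 'position': array([ 173.91696956, -521.46555364,  252.74942434]), 'orientation': array([-1.57197498e+00,  1.08330112e-04, -2.81976281e+00]), 'ft_force': array([-0.40069293, -0.38493916,  0.10399275]), 'torque': array([ 0.00901164, -0.02377528, -0.0107189 ]), 'finger_gap': 85.48030674768678}
top {'fx': 416.70691746714203, 'fy': 416.70691746714203, 'cx': 251.04383172533994, 'cy': 194.4409585109778, 'origin': array([ 297.08010162,  -26.53348683, 1351.7693841 ]), 'attitude': array([ 0.16780378,  0.01185733, -1.58674062])}
test_coupon [([291.0, 253.0], 0.68), ([227.0, 176.0], 0.66), ([297.0, 218.0], 0.56), ([267.0, 227.0], 0.45)]
toggle_clamp [([212.0, 185.0], 0.94), ([299.0, 220.0], 0.29)]
jaw_seat [([229.0, 178.0], 0.69
[... 291 characters left out ...]
37185384, 'fy': 393.85437937185384, 'cx': 260.69881782861347, 'cy': 197.68245677202174, 'origin': array([ 327.52985019, -750.64765847,  647.75495252]), 'attitude': array([ 0.93721859, -0.01260152, -0.2258366 ])}
test_coupon [([245.0, 274.0], 0.83), ([229.0, 244.0], 0.6), ([197.0, 274.0], 0.49)]
toggle_clamp [([270.0, 200.0], 0.68)]
jaw_seat [([278.0, 192.0], 0.75)]
back_stop [([277.0, 182.0], 0.47)]
spindle [([284.0, 183.0], 0.5)]
handle_press [([246.0, 274.0], 0.69)]
handle_hinge [([268.0, 171.0], 0.79)]
gauge_block [([299.0, 308.0], 0.65)]
square_block [([306.0, 261.0], 0.68), ([297.0, 308.0], 0.51), ([278.0, 185.0], 0.18)]
loupe [([334.0, 227.0], 0.49)]
chip_brush [([385.0, 305.0], 0.94)]
```

Run:
```python
from h import *
t=cv2.imread('pics/top0.png');s=cv2.imread('pics/side0.png')
a=cv2.resize(t[110:290,140:380],(800,600),interpolation=cv2.INTER_CUBIC);cv2.imwrite('pics/t1.png',a)
cv2.imwrite('pics/s1.png',cv2.resize(s[140:335,160:420],(800,600),interpolation=cv2.INTER_CUBIC))
for p in [(291,253),(297,218),(267,227),(294,179),(332,192)]: print(p,onz('top',p,12).round(0))
for p in [(245,274),(229,244),(197,274)]: print('s',p,onz('side',p,0).round(0))
```

```text
(291, 253) [ 333. -138.   12.]
(297, 218) [ 445. -161.   12.]
(267, 227) [417. -64.  12.]
(294, 179) [ 573. -156.   12.]
(332, 192) [ 528. -278.   12.]
s (245, 274) [ 436. -162.    0.]
s (229, 244) [417. -60.   0.]
s (197, 274) [ 333. -140.    0.]
```

View pics/t1.png

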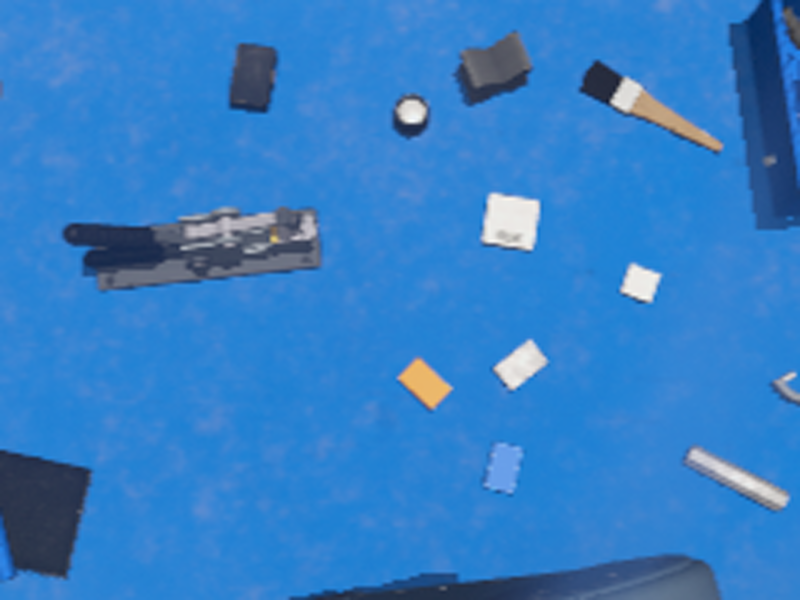

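View pics/s1.png

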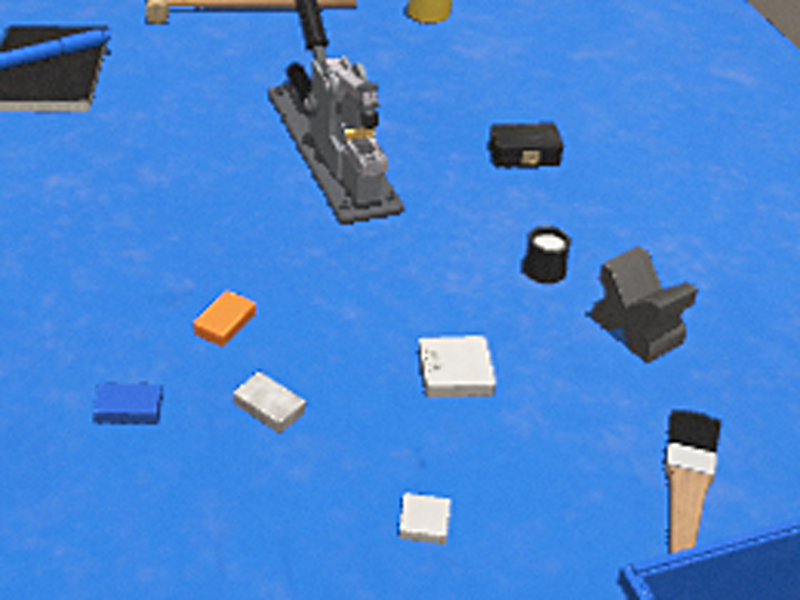

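The mottled oblong at top (296,219) / side (247,270) is the coupon. What could be mistaken for it:
- Orange oblong at top (267,225)
- Blue oblong at top (291,250)
- Bright squares at top (293,176) and (332,195)

The pliers' jaws point to the image right (world -y).

```bash
cat >> h.py <<'E'
def goal(p,Rt,st=None):
    st=st or r.read_state()
    Rc=R.from_euler('xyz',st['orientation'])
    d=Rc.inv().apply(np.array(p)-st['position'])/250
    w=(Rc.inv()*Rt).as_rotvec()/np.radians(30)
    return np.round(np.r_[d,w],4).tolist()
def tool(yawz,tilt):
    """jaws horizontal; approach leans by tilt from down toward heading yawz (world angle)"""
    h=np.array([np.cos(yawz),np.sin(yawz),0]); up=np.array([0,0,1.])
    y=np.sin(tilt)*h-np.cos(tilt)*up
    out=[]
    for s in (1,-1):
        z=s*np.cross(h,up); x=np.cross(y,z); out.append(R.from_matrix(np.c_[x,y,z]))
    return out
E
python3 - <<'E'
from h import *
im=cv2.imread('pics/top0.png'); hsv=cv2.cvtColor(im,cv2.COLOR_BGR2HSV)
for cam,(u,v),w in (('top',(296,219),16),('side',(247,270),22)):
    im=cv2.imread(f'pics/{cam}0.png');hsv=cv2.cvtColor(im,cv2.COLOR_BGR2HSV)
    m=np.zeros(im.shape[:2],np.uint8);m[v-w:v+w,u-w:u+w]=((hsv[...,1]<90)&(hsv[...,2]>(90 if cam=='top' else 140)))[v-w:v+w,u-w:u+w]
    c=max(cv2.findContours(m,0,2)[0],key=cv2.contourArea)[:,0]
    P=np.array([onz(cam,p,12)[:2] for p in c],np.float32)
    (cx,cy),(a,b),ang=cv2.minAreaRect(P); bx=cv2.boxPoints(((cx,cy),(a,b),ang))
    e=max([bx[1]-bx[0],bx[2]-bx[1]],key=np.linalg.norm)
    print(cam,np.round([cx,cy,a,b],1),'long axis deg',np.degrees(np.arctan2(e[1],e[0]))%180)
# pliers triangulation
def tri(n):
    a=[];b=[]
    for cam in('top','side'):
        snap(cam)
        q=r.place_of(cam,n)
        if not q: return None
        o,d=ray(cam,[q[1]['xy'],q[0]['xy']][0 if (cam=='side' and n=='handle_press' and len(q)>1) else 1]);d/=np.linalg.norm(d);M=np.eye(3)-np.outer(d,d);a.append(M);b.append(M@o)
    x=np.linalg.solve(sum(a),sum(b)); return x.round(0),[round(float(np.linalg.norm(M@x-k)),1) for M,k in zip(a,b)]
for n in('jaw_seat','handle_hinge','toggle_clamp','handle_press'): print(n,tri(n))
for n,p,z in(('seat',(229,178),60),('hinge',(199,180),52),('orig',(212,185),0)): print('top',n,onz('top',p,z).round(0))
for n,p,z in(('seat',(278,192),60),('hinge',(268,171),52),('orig',(270,200),0)): print('side',n,onz('side',p,z).round(0))
E
```

```text
top [ 441.1 -156.9   28.4   46.8] long axis deg 126.62334
side [ 441.2 -158.7   28.7   45.2] long axis deg 126.49783Traceback (most recent call last):
  File "<stdin>", line 20, in <module>
  File "<stdin>", line 18, in tri
IndexError: list index out of range
```

Run:
```python
from h import *
for n,p,z in(('seat',(229,178),60),('hinge',(199,180),52),('orig',(212,185),0)): print('top',n,onz('top',p,z).round(0))
for n,p,z in(('seat',(278,192),60),('hinge',(268,171),52),('orig',(270,200),0)): print('side',n,onz('side',p,z).round(0))
# yaw of pliers from plate edge in top image (zoom px (100,290)->(320,268))
f=lambda u,v:(140+u*240/800,110+v*180/600)
A=onz('top',f(100,290),5);B=onz('top',f(320,268),5);print(A,B,np.degrees(np.arctan2(*(A-B)[[1,0]])))
A=onz('side',(160+345*260/800,140+222*195/600),5);B=onz('side',(160+270*260/800,140+95*195/600),5);print(A,B,np.degrees(np.arctan2(*(B-A)[[1,0]])))
# over the coupon: look pose tool down
h=np.radians(126.5-0)
for T in tool(h,0): print(goal([441-60*np.cos(h),-158-60*np.sin(h),180],T))
ci=r.camera_info('wrist');print(ci);st=r.read_state()
Rc=R.from_euler('xyz',st['orientation']);print('cam in tool',Rc.inv().apply(np.array(ci['origin'])-st['position']),(Rc.inv().as_matrix()@att(ci['attitude'])).round(2))
```

```text
top seat [570.  54.  60.]
top hinge [567. 150.  52.]
top orig [560. 114.   0.]
side seat [563.  42.  60.]
side hinge [565. 158.  52.]
side orig [556.  91.   0.]
[521.71750104 251.93291016   5.        ] [539.80939762  34.99710579   5.        ] 94.7672909166801
[546.36014847  31.56393099   5.        ] [523.67757917 242.47422562   5.        ] 96.13834171208143
[-1.5479, 0.2932, -0.8143, 0.0, -3.6021, -0.0001]
[-1.5479, 0.2932, -0.8143, 0.0001, 2.3979, 0.0]
{'fx': 342.93457969615525, 'fy': 342.93457969615525, 'cx': 253.2228485004955, 'cy': 190.91747795011963, 'origin': array([ 248.04714882, -495.92076827,  373.40801878]), 'attitude': array([-3.09183590e-01,  6.66188413e-04, -1.25031236e+00])}
cam in tool [ -78.44436002 -120.12600473   -1.0668186 ] [[ 0.   -0.95 -0.3 ]
 [ 0.    0.3  -0.95]
 [ 1.    0.    0.  ]]
```

Emit:
move_arm:
  deltas:
    - [-0.25, 0, -0.13, 0, -0.35, 0, 1]
    - [-0.5, 0, -0.26, 0, -0.7, 0, 1]
    - [-0.7, 0, -0.4, 0, -1, 0, 1]
    - [-0.85, 0, -0.5, 0, -1, 0, 1]

```text
clock: 1.9
position: [337.0, -334.3, 253.4]
orientation: [-1.57, -0.0, -2.294]
ft_force: [1.1, -0.8, -0.1]
finger_gap: 85.0
```

Emit:
move_arm:
  deltas:
    - [0, 0, 0, 0, -0.35, 0, 1]
    - [0, 0, 0, 0, -0.7, 0, 1]
    - [0, 0, 0, 0, -1, 0, 1]

```text
clock: 2.28
position: [337.2, -334.1, 253.5]
orientation: [-1.57, -0.0, -1.764]
ft_force: [0.3, -1.4, -0.2]
finger_gap: 85.2
```

Emit:
move_arm:
  deltas:
    - [0, 0, 0, 0, -0.35, 0, 1]
    - [0, 0, 0, 0, -0.7, 0, 1]
    - [0, 0, 0, 0, -1, 0, 1]

```text
clock: 2.65
position: [337.2, -334.1, 253.6]
orientation: [-1.57, -0.001, -1.235]
ft_force: [0.3, 0.6, 0.2]
finger_gap: 85.3
```

Run:
```python
from h import *
print(r.read_state()['position'],r.read_state()['qpos'],r.read_state()['clock'])
print(goal([441,-158,150],tool(np.radians(126.5),0)[0]))
```

```text
[ 337.2135603  -334.13327556  253.60118948] [-8.78946221e-01  2.12708127e-01  1.83876187e+00  5.75352896e-05
  1.08933794e+00 -1.21461354e+00] 2.65
[-0.5288, 0.4142, 0.6239, -0.0004, -0.5756, 0.0015]
```

Emit:
move_arm:
  deltas:
    - [-0.15, 0.1, 0.18, 0, -0.3, 0, 1]
    - [-0.3, 0.25, 0.36, 0, -0.576, 0, 1]
    - [-0.45, 0.35, 0.54, 0, -0.576, 0, 1]
    - [-0.529, 0.41, 0.624, 0, -0.576, 0, 1]
    - [-0.529, 0.41, 0.624, 0, -0.576, 0, 1]

```text
clock: 3.28
position: [441.2, -155.9, 149.9]
orientation: [-1.572, 0.001, -0.93]
ft_force: [-0.0, 0.3, 0.2]
finger_gap: 85.5
```

Run:
```python
from h import *
st=r.read_state();ci=r.camera_info('wrist');im=snap('wrist','w1.png')
cv2.imwrite('pics/w1c.png',im[...,::-1])
print(st['position'],st['orientation'],st['finger_gap'])
bgr=im[...,::-1].copy();hsv=cv2.cvtColor(bgr,cv2.COLOR_BGR2HSV)
u=proj('wrist',[441,-158,12],ci);print(u)
m=((hsv[...,1]<90)&(hsv[...,2]>110)).astype(np.uint8)
for c in cv2.findContours(m,0,2)[0]:
    if cv2.contourArea(c)<800: continue
    P=np.array([onz('wrist',p,12,ci)[:2] for p in c[:,0]],np.float32);(x,y),(a,b),_=R2=cv2.minAreaRect(P)
    bx=cv2.boxPoints(R2);e=max([bx[1]-bx[0],bx[2]-bx[1]],key=np.linalg.norm)
    print(c[:,0].mean(0).round(),np.round([x,y,a,b],1),np.degrees(np.arctan2(e[1],e[0]))%180)
```

```text
[ 441.21107775 -155.94269204  149.94820768] [-1.57162491e+00  1.24255105e-03 -9.30321585e-01] 85.50174915140259
[250.61249327 188.78973394]
[243. 333.] [ 516.2 -272.5   33.3   34.9] 158.24644
[ 35. 282.] [ 338.7 -340.4   78.3   21.3] 61.24549
[393. 277.] [ 588.9 -143.8   39.2   76.7] 155.2359
[249. 179.] [ 440.2 -156.    28.    47. ] 127.1909
```

View pics/w1c.png

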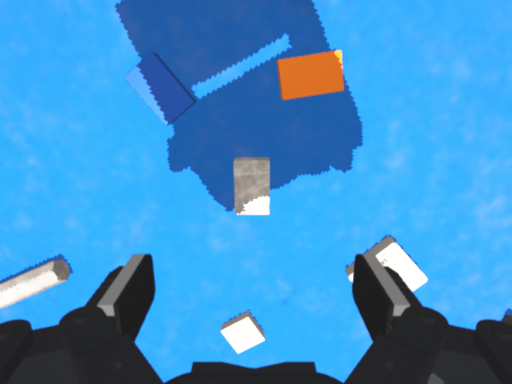

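Candidates, wrist view: mottled oblong (252,186), which is my choice. The orange (310,75) and blue (165,88) oblongs and the bright squares (243,333) and (390,270) are not it. I'll grip it with a 15° lean so the gripper body clears the nose of the pliers.

Run:
```python
from h import *
h=np.radians(126.8);H=np.array([np.cos(h),np.sin(h),0]);T=tool(h,np.radians(15))[0];b=-T.as_matrix()[:,1]
C=np.array([441,-157,0.])
g=C-11.7*H+[0,0,25.7]
print('hover',goal(g+60*b,T));print('grasp',goal(g,T)); print(g)
```

```text
hover [0.1079, 0.2683, 0.0006, 0.0001, -0.0056, 0.5]
grasp [0.0458, 0.5002, 0.0005, 0.0001, -0.0056, 0.5]
[ 448.0085761  -166.36855704   25.7       ]
```

Emit:
move_arm:
  deltas:
    - [0.1, 0.15, 0, 0, 0, 0.3, 0.6]
    - [0.108, 0.268, 0, 0, 0, 0.5, 0.6]
    - [0.108, 0.268, 0, 0, 0, 0.5, 0.6]
    - [0.08, 0.38, 0, 0, 0, 0.5, 0.6]
    - [0.06, 0.45, 0, 0, 0, 0.5, 0.6]
    - [0.05, 0.49, 0, 0, 0, 0.5, 0.6]
    - [0.046, 0.5, 0, 0, 0, 0.5, 0.6]

```text
clock: 4.2
position: [448.1, -166.7, 26.5]
orientation: [-1.571, 0.26, -0.931]
ft_force: [0.2, 0.4, -0.2]
finger_gap: 51.0
```

Run:
```python
from h import *
st=r.read_state();print(st['position'],st['ft_force'],st['finger_gap'])
im=snap('wrist');cv2.imwrite('pics/w2.png',im[150:384,:,::-1])
```

```text
[ 448.110944  -166.6970015   26.4813374] [ 0.22731546  0.38268405 -0.2077384 ] 51.02187545279458
```

View pics/w2.png

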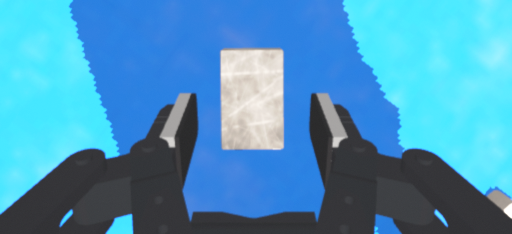

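The coupon (252,100 in the crop) lies square between the pads, so I'll close on it.

Emit:
move_arm:
  deltas:
    - [0, 0, 0, 0, 0, 0, 0]
    - [0, 0, 0, 0, 0, 0, 0]
    - [0, 0, 0, 0, 0, 0, 0]
    - [0, 0, 0, 0, 0, 0, 0]
    - [0, 0, 0, 0, 0, 0, 0]
    - [0, 0, 0, 0, 0, 0, 0]
  squeeze: 60

```text
clock: 5.0
position: [448.7, -167.0, 27.4]
orientation: [-1.57, 0.259, -0.931]
ft_force: [-1.0, -1.0, 9.7]
finger_gap: 25.8
```

Emit:
move_arm:
  deltas:
    - [0.07, -0.25, 0, 0, 0, 0, 0]
    - [0.15, -0.55, 0, 0, 0, 0, 0]
    - [0.15, -0.6, 0, 0, 0, 0, 0]

```text
clock: 5.38
position: [494.6, -228.7, 166.2]
orientation: [-1.569, 0.254, -0.932]
ft_force: [1.0, 0.6, -2.4]
finger_gap: 25.4
```

Run:
```python
from h import *
st=r.read_state();print(st['position'],st['orientation'],st['ft_force'],st['finger_gap'])
ci=r.camera_info('wrist');im=snap('wrist','w3.png')
# pliers in view from top & side again (arm moved away?), and plan look pose
h=np.radians(95.5);H=np.array([np.cos(h),np.sin(h),0]);T=tool(h,np.radians(15))[0]
seat=np.array([566,48,60.])
print('look',goal(seat-100*H+[0,0,110],T), goal(seat-100*H+[0,0,110],R.from_euler('xyz',st['orientation'])))
cv2.imwrite('pics/w3c.png',im[100:384,:,::-1])
```

```text
[ 494.59424793 -228.68344324  166.17995237] [-1.56860242  0.25433197 -0.93152839] [ 1.01588744  0.60436357 -2.38660189] 25.404180152229205
look [-0.3711, 0.0919, 0.6811, 0.2566, 1.004, 0.0186] [-0.3711, 0.0919, 0.6811, -0.0025, 0.0004, 0.0066]
```

View pics/w3c.png

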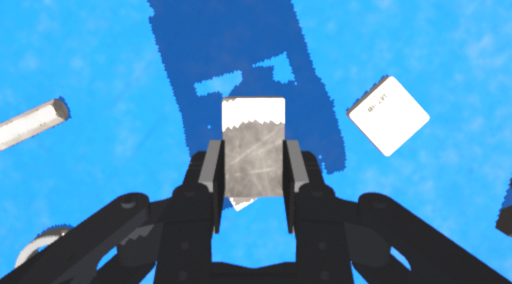

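Run:
```python
from h import *
st=r.read_state();P=st['position'];h=st['orientation'][2]+np.pi;h=np.radians(126.7)
H=np.array([np.cos(h),np.sin(h),0]);S=np.array([H[1],-H[0],0])
for a,b in((22.5,14),(22.5,-14),(-22.5,-14),(-22.5,14)): print(proj('wrist',P+(12.6+a)*H+b*S+[0,0,-15.4]).round(0))
h=np.radians(95.5);H=np.array([np.cos(h),np.sin(h),0]);T=tool(h,np.radians(15))[0]
print(goal(np.array([566,48,60.])-140*H+[0,0,115],T))
```

```text
[283. 197.]
[219. 197.]
[220. 297.]
[283. 296.]
[-0.2434, 0.0382, 0.5985, 0.2566, 1.004, 0.0186]
```

The predicted coupon corners match the picture (222..285, 197..297), so the grip offset is good. Next I'll move over to the pliers.

Emit:
move_arm:
  deltas:
    - [-0.06, 0.01, 0.15, 0.08, 0.3, 0, 0]
    - [-0.12, 0.02, 0.3, 0.15, 0.6, 0, 0]
    - [-0.18, 0.03, 0.45, 0.23, 0.9, 0.01, 0]
    - [-0.24, 0.038, 0.6, 0.257, 1, 0.018, 0]
    - [-0.24, 0.038, 0.6, 0.257, 1, 0.018, 0]
    - [-0.24, 0.038, 0.6, 0.257, 1, 0.018, 0]

```text
clock: 6.18
position: [579.7, -92.0, 174.5]
orientation: [-1.571, 0.262, -1.472]
ft_force: [-0.8, 0.3, -1.6]
finger_gap: 25.7
```

Run:
```python
from h import *
st=r.read_state();print(st['position'],st['orientation'],st['finger_gap'],st['qpos'])
ci=r.camera_info('wrist');im=snap('wrist','w4.png')
for n,z in(('jaw_seat',60),('back_stop',60),('spindle',80),('handle_hinge',52),('handle_press',None),('toggle_clamp',0)):
    for q in r.place_of('wrist',n)[:2]: print(n,np.round(q['xy']),round(q['p'],2),onz('wrist',q['xy'],z,ci).round(1) if z is not None else '')
cv2.imwrite('pics/w4c.png',cv2.resize(im[...,::-1],(800,600),interpolation=cv2.INTER_CUBIC))
```

```text
[579.74009834 -92.02990444 174.49312991] [-1.57060178  0.26152534 -1.47182334] 25.74419281430734 [-0.33469272  0.54767611  1.57899185  0.26126566  1.13998979 -0.55815874]
jaw_seat [258.  35.] 0.9 [569.4  53.2  60. ]
spindle [262.  23.] 0.93 [571.7  52.8  80. ]
```

View pics/w4c.png

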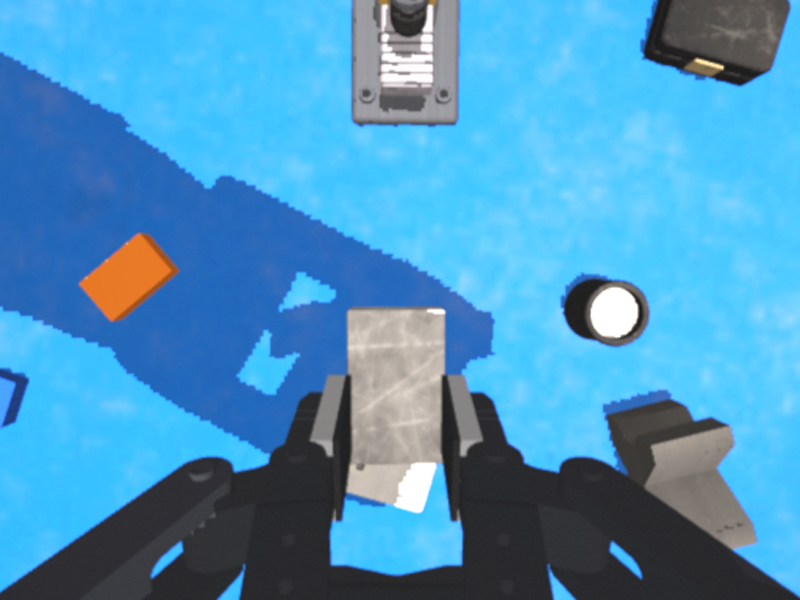

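Emit:
move_arm:
  deltas:
    - [-0.12, 0.03, 0, 0, 0, 0, 0]
    - [-0.23, 0.062, 0, 0, 0, 0, 0]
    - [-0.23, 0.062, 0, 0, 0, 0, 0]
    - [-0.23, 0.062, 0, 0, 0, 0, 0]

```text
clock: 7.02
position: [574.4, -33.5, 174.8]
orientation: [-1.57, 0.261, -1.473]
ft_force: [0.3, -1.4, -1.1]
finger_gap: 25.5
```

Run:
```python
from h import *
st=r.read_state();print(st['position'],st['orientation'],st['clock'])
ci=r.camera_info('wrist');print(ci['origin']);im=snap('wrist','w5.png')
for n,z in(('jaw_seat',60),('back_stop',60),('spindle',80),('handle_hinge',52),('handle_press',None),('toggle_clamp',0)):
    for q in r.place_of('wrist',n)[:2]: print(n,np.round(q['xy']),round(q['p'],2),onz('wrist',q['xy'],z,ci).round(1) if z is not None else '')
cv2.imwrite('pics/w5c.png',cv2.resize(im[0:230,130:400,::-1],(704,600),interpolation=cv2.INTER_CUBIC))
```

```text
[574.40326941 -33.47971954 174.81121298] [-1.56971851  0.26138093 -1.4731031 ] 7.025
[570.14011536  11.59143072 310.96847643]
jaw_seat [263. 117.] 0.82 [573.1  54.   60. ]
back_stop [259.  85.] 0.47 [568.1  76.6  60. ]
back_stop [258. 116.] 0.34 [570.   54.3  60. ]
spindle [258.  85.] 0.74 [567.5  71.2  80. ]
spindle [261. 114.] 0.63 [571.8  52.7  80. ]
toggle_clamp [257.  66.] 0.8 [564.6 108.1   0. ]
```

View pics/w5c.png

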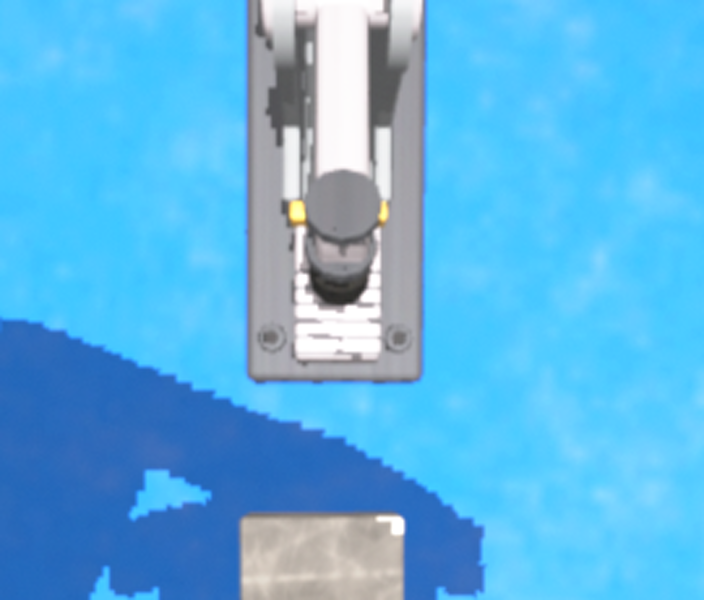

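Run:
```python
from h import *
ci=r.camera_info('wrist');st=r.read_state()
f=lambda u,v,z:onz('wrist',(130+u/2.607,v/2.609),z,ci)
L,Rr=f(296,361,60),f(382,361,60);print('jaw front',L.round(1),Rr.round(1),np.linalg.norm(L-Rr))
L2,R2=f(288,222,69),f(389,222,69);print('stop top front',L2.round(1),R2.round(1),np.linalg.norm(L2-R2))
a=f(248,10,0);b=f(249,370,0);c=f(424,10,0);d=f(422,370,0)
for x,y in((b,a),(d,c)): print('plate ang',np.degrees(np.arctan2(*(x-y)[[1,0]]*-1)))
F=(L+Rr)/2;S=(L2+R2)/2;print('jaw-stop ang',np.degrees(np.arctan2(*(S-F)[[1,0]])),np.linalg.norm((S-F)[:2]))
pm=(b+d)/2;print('plate mid',pm,(a+c)/2, np.linalg.norm(b-d))
# coupon
for q in((240,516),(404,516)): print('coupon front',onz('wrist',(130+q[0]/2.607,q[1]/2.609),st['position'][2]-15.4,ci).round(1))
```

```text
jaw front [560.7  37.4  60. ] [584.6  39.7  60. ] 23.98586241283694
stop top front [555.5  73.   69. ] [582.3  75.5  69. ] 26.963651722244087
plate ang 95.42296589400435
plate ang 95.46209184221848
jaw-stop ang 96.03971777832197 35.90698485720835
plate mid [572.36865366  41.77202662   0.        ] [560.85316071 162.63557677   0.        ] 59.81880352303048
coupon front [5.574e+02 3.000e-01 1.593e+02]
coupon front [585.2   2.9 159.3]
```

```bash
cat >> h.py <<'E'
hp=np.radians(95.45);HP=np.array([np.cos(hp),np.sin(hp),0]);SEAT=np.array([571.1,52.5,60.]);TP=tool(hp,np.radians(15))[0]
def cp(along,dz): return SEAT+(along-12.6)*HP+[0,0,27.4+dz]
E
python3 - <<'E'
from h import *
print(goal(cp(-45,50),TP));print(goal(cp(-45,2.5),TP));print(goal(cp(-20,2.5),TP));print(goal(cp(-4,2.5),TP))
E
```

```text
[-0.0701, 0.1732, 0.02, -0.0005, 0.0037, 0.0002]
[-0.021, 0.3568, 0.0198, -0.0005, 0.0037, 0.0002]
[-0.1176, 0.3826, 0.02, -0.0005, 0.0037, 0.0002]
[-0.1794, 0.3992, 0.0201, -0.0005, 0.0037, 0.0002]
```

Emit:
move_arm:
  deltas:
    - [-0.07, 0.17, 0.02, 0, 0.004, 0, 0]
    - [-0.06, 0.25, 0.02, 0, 0.004, 0, 0]
    - [-0.03, 0.32, 0.02, 0, 0.004, 0, 0]
    - [-0.021, 0.357, 0.02, 0, 0.004, 0, 0]
    - [-0.021, 0.357, 0.02, 0, 0.004, 0, 0]
    - [-0.021, 0.357, 0.02, 0, 0.004, 0, 0]

```text
clock: 8.12
position: [577.0, -5.1, 90.5]
orientation: [-1.569, 0.261, -1.476]
ft_force: [0.6, 0.7, -1.3]
finger_gap: 25.6
```

Run:
```python
from h import *
st=r.read_state();print(st['position'],st['orientation'],st['clock'],st['finger_gap'],cp(-45,2.5))
ci=r.camera_info('wrist');im=snap('wrist','w6.png');a=im[60:290,130:400,::-1]
b=snap('side','s6.png')[150:250,220:340,::-1]
cv2.imwrite('pics/w6c.png',np.hstack([cv2.resize(a,(450,383)),cv2.resize(b,(350,383),interpolation=cv2.INTER_CUBIC)]))
for along in(-20,-4):print(goal(cp(along,2.5),TP))
```

```text
[577.04288189  -5.06749665  90.52208433] [-1.56947374  0.261434   -1.47585291] 8.125 25.57222612875346 [576.57067918  -4.83961693  89.9       ]
[-0.0966, 0.0285, -0.0018, -0.0028, 0.0, 0.0009]
[-0.1584, 0.0451, -0.0018, -0.0028, 0.0, 0.0009]
```

View pics/w6c.png

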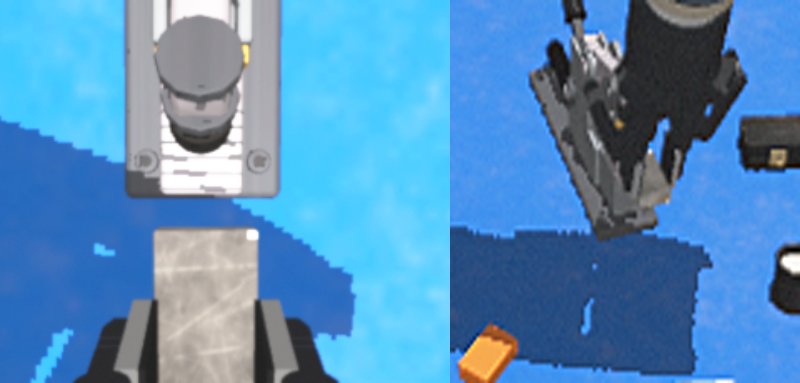

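Seen from above, the coupon (col 206) is about 1.3 mm right of the jaw centre (col 200). I'll correct that as it goes in.

Emit:
move_arm:
  deltas:
    - [-0.02, 0.007, -0.005, 0, 0, 0, 0]
    - [-0.06, 0.018, -0.005, 0, 0, 0, 0]
    - [-0.097, 0.0285, -0.005, 0, 0, 0, 0]
    - [-0.12, 0.035, -0.005, 0, 0, 0, 0]
    - [-0.14, 0.041, -0.005, 0, 0, 0, 0]
    - [-0.15, 0.043, -0.005, 0, 0, 0, 0]
    - [-0.15, 0.043, -0.005, 0, 0, 0, 0]

```text
clock: 9.1
position: [572.1, 33.8, 89.9]
orientation: [-1.569, 0.261, -1.475]
ft_force: [-0.4, -0.3, -2.0]
finger_gap: 25.7
```

Run:
```python
from h import *
st=r.read_state();print(st['position'],st['orientation'],st['ft_force'],cp(-6,2.5))
ci=r.camera_info('wrist');im=snap('wrist','w7.png');a=im[60:290,130:400,::-1]
b=snap('side','s7.png')[150:250,220:340,::-1]
cv2.imwrite('pics/w7c.png',np.hstack([cv2.resize(a,(450,383)),cv2.resize(b,(350,383),interpolation=cv2.INTER_CUBIC)]))
print(goal(st['position']-[0,0,2],TP))
```

```text
[572.07021747  33.79584563  89.86773679] [-1.56934891  0.26130075 -1.4754864 ] [-0.37164473 -0.25866587 -2.01491931] [572.86657348  33.98408203  89.9       ]
[0.0012, 0.0079, -0.0001, -0.0029, -0.0002, 0.001]
```

View pics/w7c.png

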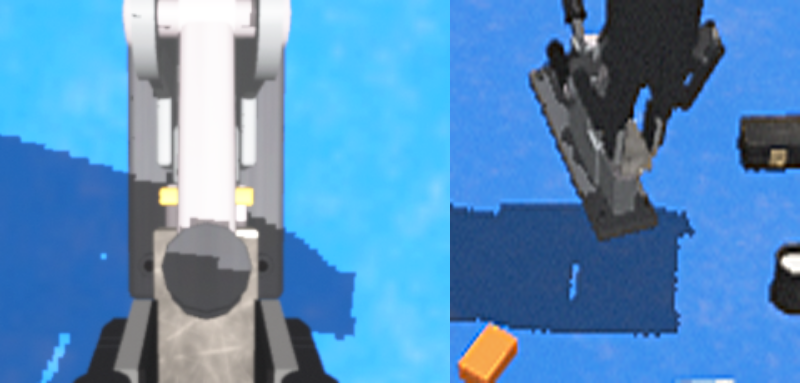

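Coupon centre is col 206 and stop centre col 206, so it is centred, with about 7 mm still to go. I'll lower it until it touches.

Emit:
move_arm:
  deltas:
    - [0.001, 0.004, 0, 0, 0, 0, 0]
    - [0.0015, 0.0058, 0, 0, 0, 0, 0]
    - [0.0015, 0.0058, 0, 0, 0, 0, 0]
    - [0.0015, 0.0058, 0, 0, 0, 0, 0]

```text
clock: 9.7
position: [572.1, 33.6, 88.4]
orientation: [-1.569, 0.261, -1.476]
ft_force: [-0.2, 0.6, -0.5]
finger_gap: 25.8
```

Emit:
move_arm:
  deltas:
    - [0.0005, 0.002, 0, 0, 0, 0, 0]
    - [0.0005, 0.002, 0, 0, 0, 0, 0]
    - [0.0005, 0.002, 0, 0, 0, 0, 0]

```text
clock: 10.07
position: [572.1, 33.6, 87.8]
orientation: [-1.569, 0.261, -1.476]
ft_force: [0.1, -0.4, -2.2]
finger_gap: 25.2
```

Emit:
move_arm:
  deltas:
    - [0.0005, 0.002, 0, 0, 0, 0, 0]
    - [0.0005, 0.002, 0, 0, 0, 0, 0]
    - [0.0005, 0.002, 0, 0, 0, 0, 0]

```text
clock: 10.45
position: [572.2, 33.5, 87.4]
orientation: [-1.569, 0.261, -1.476]
ft_force: [-0.1, -0.8, 2.4]
finger_gap: 25.6
```

Emit:
move_arm:
  deltas:
    - [0.0005, 0.002, 0, 0, 0, 0, 0]
    - [0.0005, 0.002, 0, 0, 0, 0, 0]
    - [0.0005, 0.002, 0, 0, 0, 0, 0]

```text
clock: 10.82
position: [572.2, 33.5, 87.4]
orientation: [-1.569, 0.261, -1.476]
ft_force: [-2.8, -1.0, 6.9]
finger_gap: 25.9
```

Emit:
move_arm:
  deltas:
    - [-0.006, 0.001, 0, 0, 0, 0, 0]
    - [-0.012, 0.0025, 0, 0, 0, 0, 0]
    - [-0.0155, 0.0038, 0, 0, 0, 0, 0]
    - [-0.0155, 0.0038, 0, 0, 0, 0, 0]

```text
clock: 11.32
position: [571.9, 37.6, 87.5]
orientation: [-1.569, 0.261, -1.476]
ft_force: [0.2, 0.0, 0.7]
finger_gap: 26.0
```

Emit:
move_arm:
  deltas:
    - [-0.003, 0.0006, 0, 0, 0, 0, 0]
    - [-0.004, 0.001, 0, 0, 0, 0, 0]
    - [-0.004, 0.001, 0, 0, 0, 0, 0]

```text
clock: 11.7
position: [571.8, 38.7, 87.5]
orientation: [-1.569, 0.261, -1.476]
ft_force: [0.0, -0.6, 0.2]
finger_gap: 25.5
```

Emit:
move_arm:
  deltas:
    - [-0.003, 0.0006, 0, 0, 0, 0, 0]
    - [-0.004, 0.001, 0, 0, 0, 0, 0]
    - [-0.004, 0.001, 0, 0, 0, 0, 0]

```text
clock: 12.08
position: [571.7, 39.7, 87.5]
orientation: [-1.569, 0.262, -1.476]
ft_force: [-0.6, 0.4, -0.2]
finger_gap: 25.3
```

Emit:
move_arm:
  deltas:
    - [-0.002, 0.001, 0, 0, 0, 0, 0]
    - [-0.003, 0.001, 0, 0, 0, 0, 0]
    - [-0.003, 0.001, 0, 0, 0, 0, 0]

```text
clock: 12.45
position: [571.7, 40.1, 87.5]
orientation: [-1.569, 0.261, -1.475]
ft_force: [-0.5, -4.7, 2.0]
finger_gap: 25.5
```

Emit:
move_arm:
  deltas:
    - [-0.002, 0.001, 0, 0, 0, 0, 0]
    - [-0.003, 0.001, 0, 0, 0, 0, 0]
    - [-0.003, 0.001, 0, 0, 0, 0, 0]

```text
clock: 12.82
position: [571.7, 40.2, 87.5]
orientation: [-1.568, 0.26, -1.475]
ft_force: [-1.4, -7.0, 1.5]
finger_gap: 25.6
```

The coupon is home on the stop (−7 N, gentle). I'll relax, release and back straight out.

Emit:
move_arm:
  deltas:
    - [0, 0.001, 0, 0, 0, 0, 0]
    - [0, 0.001, 0, 0, 0, 0, 0.5]
    - [0, 0.001, 0, 0, 0, 0, 0.5]
    - [0, 0, 0, 0, 0, 0, 0.5]
    - [0, 0, 0, 0, 0, 0, 0.5]
    - [0, 0, 0, 0, 0, 0, 0.5]

```text
clock: 13.58
position: [571.7, 40.2, 87.5]
orientation: [-1.568, 0.26, -1.475]
ft_force: [0.6, 0.2, 1.4]
finger_gap: 42.7
```

Emit:
move_arm:
  deltas:
    - [0.04, -0.01, 0, 0, 0, 0, 0.5]
    - [0.13, -0.034, 0, 0, 0, 0, 0.5]
    - [0.2, -0.05, 0, 0, 0, 0, 0.5]
    - [0.26, -0.15, 0, 0, 0, 0, 0.5]
    - [0.3, -0.35, 0, 0, 0, 0, 0.5]
    - [0.3, -0.45, 0, 0, 0, 0, 0.5]
    - [0.3, -0.45, 0, 0, 0, 0, 0]

```text
clock: 14.45
position: [581.9, -61.9, 178.5]
orientation: [-1.565, 0.259, -1.476]
ft_force: [-0.1, 0.3, -0.4]
finger_gap: 26.0
```

Run:
```python
from h import *
st=r.read_state();print(st['position'],st['orientation'],st['ft_force'],st['clock'],st['finger_gap'])
ci=r.camera_info('wrist');im=snap('wrist','w8.png');b=snap('side','s8.png');
print('seat px',proj('wrist',SEAT+[0,0,12],ci))
for n in('handle_press','handle_hinge','jaw_seat','spindle'):
    print(n,[(np.round(q['xy']).tolist(),round(q['p'],2)) for q in r.place_of('side',n)[:3]])
t=snap('top','t8.png')
for n in('handle_press','handle_hinge'):
    print('top',n,[(np.round(q['xy']).tolist(),round(q['p'],2)) for q in r.place_of('top',n)[:3]])
u,v=proj('wrist',SEAT+[0,0,12],ci).astype(int);u=np.clip(u,100,412);v=np.clip(v,75,309)
A=cv2.resize(im[v-75:v+75,u-100:u+100,::-1],(400,300),interpolation=cv2.INTER_CUBIC);B=cv2.resize(b[130:230,210:343,::-1],(400,300),interpolation=cv2.INTER_CUBIC)
D=cv2.resize(t[140:230,150:270,::-1],(400,300),interpolation=cv2.INTER_CUBIC)
cv2.imwrite('pics/w8c.png',np.vstack([np.hstack([A,B]),np.hstack([D,D*0])]))
```

```text
[581.85656106 -61.93957698 178.48797898] [-1.56514253  0.25857398 -1.47573962] [-0.14179923  0.26848966 -0.41596085] 14.45 26.026784709051444
seat px [251.90851366  74.10619346]
handle_press [([260.0, 137.0], 0.56), ([305.0, 259.0], 0.33)]
handle_hinge [([268.0, 174.0], 0.8)]
jaw_seat [([276.0, 188.0], 0.96)]
spindle [([387.0, 303.0], 0.74), ([282.0, 186.0], 0.53)]
top handle_press [([168.0, 178.0], 0.57)]
top handle_hinge [([196.0, 184.0], 0.68)]
```

View pics/w8c.png

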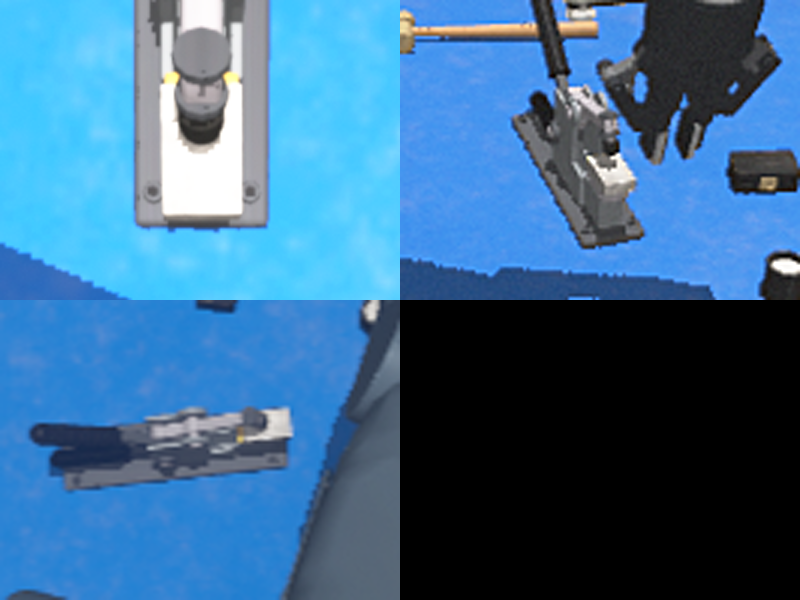

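Coupon lies flat, square and against the brass stop. Now to locate the handle.

Run:
```python
from h import *
def tri(a,b):
    M=[];k=[]
    for cam,p in(('top',a),('side',b)):
        o,d=ray(cam,p);d/=np.linalg.norm(d);m=np.eye(3)-np.outer(d,d);M.append(m);k.append(m@o)
    return np.linalg.solve(sum(M),sum(k))
pl=lambda p:np.array([(p-SEAT)@HP,(p-SEAT)@[HP[1],-HP[0],0],p[2]]).round(1)
P=tri((168,178),(260,137));print('press',P.round(1),pl(P))
for a,b in(((196,184),(268,174)),((199,180),(268,171))): Hh=tri(a,b);print('hinge',Hh.round(1),pl(Hh))
for p in((196,184),(199,180)): print(pl(onz('top',p,52)))
for p in((268,174),(268,171)): print(pl(onz('side',p,52)))
```

```text
press [559.9 235.3 119.7] [183.1   6.2 119.7]
hinge [561.6 161.3  39.1] [109.2   0.8  39.1]
hinge [564.5 150.   57.1] [97.6  2.7 57.1]
[108.6  -6.5  52. ]
[97.9  5.4 52. ]
[90.5 -1.2 52. ]
[105.2   3.9  52. ]
```

Run:
```python
from h import *
print(goal(SEAT+105*HP+[0,0,195],TP),goal(SEAT-50*HP+[0,0,195],TP))
```

```text
[-0.9251, -0.0789, 0.0042, -0.0029, 0.0007, 0.0032] [-0.3259, -0.2384, 0.0043, -0.0029, 0.0007, 0.0032]
```

Emit:
move_arm:
  deltas:
    - [-0.1, -0.2, 0, 0, 0, 0, 0]
    - [-0.3, -0.24, 0, 0, 0, 0, 0]
    - [-0.5, -0.19, 0, 0, 0, 0, 0]
    - [-0.7, -0.14, 0, 0, 0, 0, 0]
    - [-0.88, -0.09, 0.004, 0, 0, 0, 0]
    - [-0.925, -0.08, 0.004, 0, 0, 0, 0]
    - [-0.925, -0.08, 0.004, 0, 0, 0, 0]

```text
clock: 15.78
position: [561.0, 157.1, 255.1]
orientation: [-1.569, 0.26, -1.474]
ft_force: [0.1, 0.0, 0.6]
finger_gap: 0.1
```

Run:
```python
from h import *
st=r.read_state();print(st['position'],st['orientation'],st['clock'],st['finger_gap'],st['qpos'])
ci=r.camera_info('wrist');im=snap('wrist','w9.png')
pl=lambda p:np.array([(p-SEAT)@HP,(p-SEAT)@[HP[1],-HP[0],0],p[2]]).round(1)
for n,z in(('handle_press',120),('handle_hinge',52)):
    for q in r.place_of('wrist',n)[:2]: print(n,np.round(q['xy']),round(q['p'],2),pl(onz('wrist',q['xy'],z,ci)))
print('origin',pl(ci['origin']))
cv2.imwrite('pics/w9c.png',cv2.resize(im[...,::-1],(768,576)))
```

```text
[561.00523064 157.06602784 255.1128049 ] [-1.56924508  0.2598611  -1.47414079] 15.775 0.13350669340045676 [ 0.08492768  0.40156889  1.5936625   0.28369718  1.16293503 -0.12685838]
handle_hinge [250. 224.] 0.68 [100.6  -2.4  52. ]
origin [ 1.505e+02 -1.000e-01  3.912e+02]
```

View pics/w9c.png

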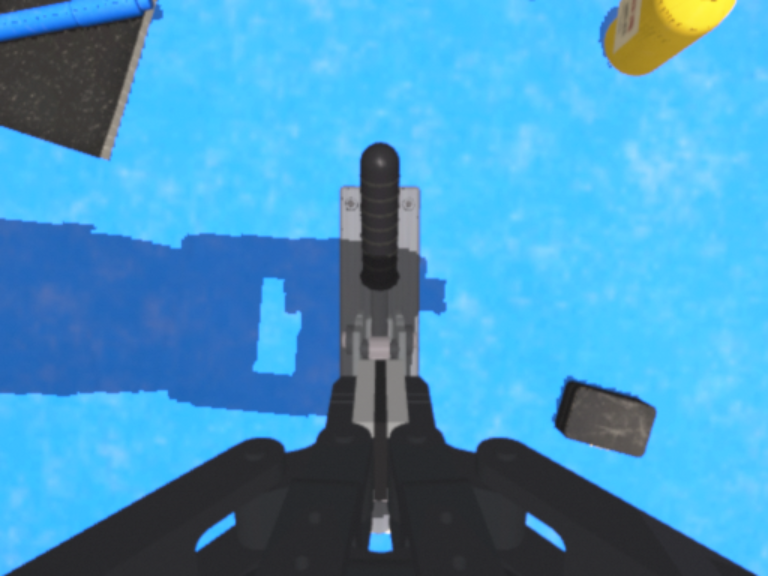

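Run:
```python
from h import *
from scipy.optimize import least_squares
ci=r.camera_info('wrist')
def pt(d,th,rr,off): return SEAT*[1,1,0]+(d+rr*np.cos(th)-off*np.sin(th))*HP+[0,0,52+rr*np.sin(th)+off*np.cos(th)]
# silhouette top end: far cap underside/centre; near ring (r=50) upper surface ambiguous -> use axis
for off in(0,5,-5):
    f=lambda x:[proj('wrist',pt(x[0],x[1],140,off),ci)[1]-95.5,proj('wrist',pt(x[0],x[1],50,-10),ci)[1]-193.5,(x[0]-101)/3.]
    s=least_squares(f,[100,.7]);print(off,s.x,s.cost,'press along',s.x[0]+112*np.cos(s.x[1])-10*np.sin(s.x[1]),'z',52+112*np.sin(s.x[1])+10*np.cos(s.x[1]))
```

```text
0 [84.26813078  0.42366042] 22.12095106369298 press along 182.255239030161 z 107.15910275178638
5 [83.3423736   0.35190529] 23.46915844881795 press along 185.0318850853744 z 99.99211659095218
-5 [85.36071862  0.49775223] 20.015190866090897 press along 178.99589508273033 z 114.26117352873277
```

Run:
```python
from h import *
th=.62;T=tool(hp,th)[0];b=-T.as_matrix()[:,1]
p=SEAT*[1,1,0]+182*HP+[0,0,130]
print(goal(p+(22+25)*b,T),goal(p+(22+8)*b,T),p+22*b)
```

```text
[-0.1079, 0.3883, -0.0012, -0.0037, -0.001, 0.6878] [-0.1319, 0.452, -0.0014, -0.0037, -0.001, 0.6878] [555.02824379 220.95227332 147.90532605]
```

Emit:
move_arm:
  deltas:
    - [-0.02, 0.08, 0, 0, 0, 0.3, 0]
    - [-0.06, 0.22, 0, 0, 0, 0.6, 0]
    - [-0.1, 0.34, -0.001, 0, 0, 0.688, 0]
    - [-0.108, 0.388, -0.001, 0, 0, 0.688, 0]
    - [-0.132, 0.44, -0.001, 0, 0, 0.688, 0]
    - [-0.132, 0.452, -0.001, 0, 0, 0.688, 0]
    - [-0.132, 0.452, -0.001, 0, 0, 0.688, 0]

```text
clock: 16.8
position: [555.8, 216.5, 155.0]
orientation: [-1.568, 0.62, -1.475]
ft_force: [0.8, -0.3, -0.2]
finger_gap: -0.0
```

Emit:
move_arm:
  deltas:
    - [0, 0.008, 0, 0, 0, 0, 0]
    - [0, 0.016, 0, 0, 0, 0, 0]
    - [0, 0.02, 0, 0, 0, 0, 0]
    - [0, 0.02, 0, 0, 0, 0, 0]

```text
clock: 17.3
position: [555.5, 219.4, 150.9]
orientation: [-1.568, 0.62, -1.475]
ft_force: [-0.1, -0.5, 0.1]
finger_gap: -0.1
```

Emit:
move_arm:
  deltas:
    - [0, 0.008, 0, 0, 0, 0, 0]
    - [0, 0.016, 0, 0, 0, 0, 0]
    - [0, 0.02, 0, 0, 0, 0, 0]

```text
clock: 17.68
position: [555.2, 222.4, 146.8]
orientation: [-1.568, 0.62, -1.475]
ft_force: [0.6, 0.3, 0.8]
finger_gap: 0.1
```

Run:
```python
from h import *
st=r.read_state();T=R.from_euler('xyz',st['orientation']);tip=st['position']+22*T.as_matrix()[:,1]
print('tip along',(tip-SEAT)@HP,tip[2],T.inv().apply(st['ft_force']))
a=snap('side','s10.png');u,v=proj('side',tip).astype(int);print(u,v)
cv2.imwrite('pics/s10c.png',cv2.resize(a[max(0,v-60):v+80,u-90:u+97,::-1],(800,600),interpolation=cv2.INTER_CUBIC))
```

```text
tip along 183.39253984879008 128.84620859540019 [-0.64180948 -0.54027692  0.62604753]
258 134
```

View pics/s10c.png

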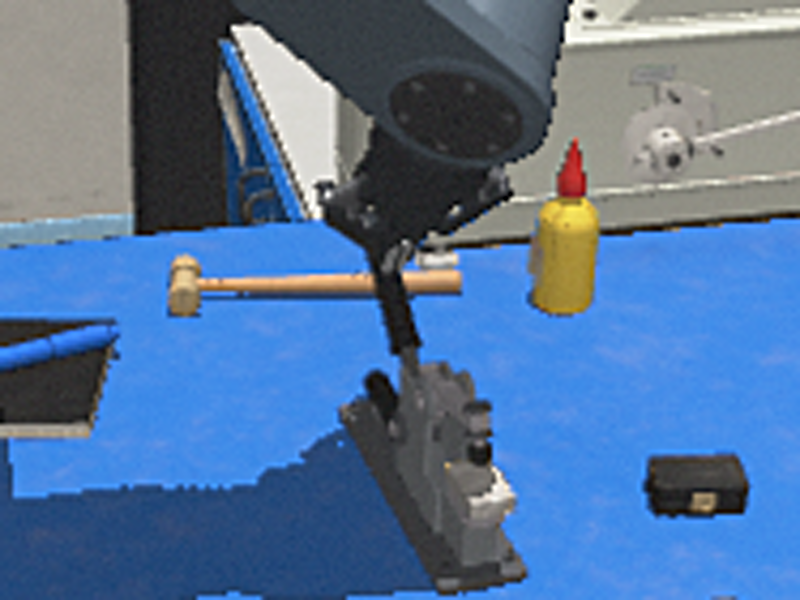

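Fingertips are over the outer half of the sleeve, near (395,265) in the crop. From here I work by feel, along the arc round the hinge.

Emit:
move_arm:
  deltas:
    - [-0.0029, 0.009, 0, 0, 0, -0.038, 0]
    - [-0.0056, 0.018, 0, 0, 0, -0.076, 0]
    - [-0.008, 0.027, 0, 0, 0, -0.115, 0]
    - [-0.01, 0.036, 0, 0, 0, -0.153, 0]

```text
clock: 18.23
position: [554.5, 229.8, 140.7]
orientation: [-1.568, 0.538, -1.475]
ft_force: [0.6, -0.3, -0.8]
finger_gap: 0.1
```

Emit:
move_arm:
  deltas:
    - [-0.0029, 0.009, 0, 0, 0, -0.038, 0]
    - [-0.0056, 0.018, 0, 0, 0, -0.076, 0]
    - [-0.008, 0.027, 0, 0, 0, -0.115, 0]

```text
clock: 18.6
position: [554.0, 235.1, 135.8]
orientation: [-1.568, 0.477, -1.475]
ft_force: [-0.0, -1.0, 1.0]
finger_gap: 0.3
```

Emit:
move_arm:
  deltas:
    - [-0.0029, 0.009, 0, 0, 0, -0.038, 0]
    - [-0.0056, 0.018, 0, 0, 0, -0.076, 0]
    - [-0.008, 0.027, 0, 0, 0, -0.115, 0]

```text
clock: 18.98
position: [553.5, 240.1, 130.7]
orientation: [-1.568, 0.415, -1.475]
ft_force: [1.4, -0.2, 0.9]
finger_gap: -0.3
```

Run:
```python
from h import *
st=r.read_state();T=R.from_euler('xyz',st['orientation']);tip=st['position']+22*T.as_matrix()[:,1]
print('tip along',(tip-SEAT)@HP,tip[2],T.inv().apply(st['ft_force']))
snap('side');snap('wrist')
for c in('side','wrist'):
  for n in('handle_press','spindle'): print(c,n,[(np.round(q['xy'],1).tolist(),round(q['p'],2)) for q in r.place_of(c,n)[:2]])
print(proj('side',tip),proj('wrist',tip))
```

```text
tip along 197.25088160572483 110.54761873940706 [-0.00726114 -0.93728656  1.37675227]
side handle_press []
side spindle [([280.6, 187.0], 0.46), ([269.0, 173.7], 0.18)]
wrist handle_press []
wrist spindle []
[256.8835281  137.85693872] [252.78156804 259.74579952]
```

Emit:
move_arm:
  deltas:
    - [-0.0029, 0.009, 0, 0, 0, -0.038, 0]
    - [-0.0056, 0.018, 0, 0, 0, -0.076, 0]
    - [-0.008, 0.027, 0, 0, 0, -0.115, 0]

```text
clock: 19.65
position: [553.3, 244.4, 125.4]
orientation: [-1.568, 0.355, -1.475]
ft_force: [-0.4, -3.7, 1.9]
finger_gap: -0.1
```

Emit:
move_arm:
  deltas:
    - [-0.0029, 0.009, 0, 0, 0, -0.038, 0]
    - [-0.0056, 0.018, 0, 0, 0, -0.076, 0]

```text
clock: 19.9
position: [553.1, 247.2, 121.6]
orientation: [-1.568, 0.313, -1.475]
ft_force: [-0.3, -5.3, 3.6]
finger_gap: -0.1
```

Emit:
move_arm:
  deltas:
    - [-0.0029, 0.009, 0, 0, 0, -0.038, 0]
    - [-0.0056, 0.018, 0, 0, 0, -0.076, 0]

```text
clock: 20.15
position: [553.0, 249.8, 117.8]
orientation: [-1.567, 0.272, -1.475]
ft_force: [0.1, -6.3, 4.5]
finger_gap: 0.3
```

Emit:
move_arm:
  deltas:
    - [-0.001, 0.009, 0, 0, 0, -0.038, 0]
    - [-0.002, 0.018, 0, 0, 0, -0.076, 0]

```text
clock: 20.4
position: [553.0, 252.0, 114.1]
orientation: [-1.566, 0.231, -1.475]
ft_force: [-1.4, -0.7, 7.7]
finger_gap: 0.1
```

Emit:
move_arm:
  deltas:
    - [-0.001, 0.009, 0, 0, 0, -0.038, 0]
    - [-0.002, 0.018, 0, 0, 0, -0.076, 0]

```text
clock: 20.65
position: [553.0, 254.2, 110.3]
orientation: [-1.566, 0.191, -1.475]
ft_force: [-1.4, 0.1, 8.5]
finger_gap: 0.4
```

Emit:
move_arm:
  deltas:
    - [-0.001, 0.009, 0, 0, 0, -0.038, 0]
    - [-0.002, 0.018, 0, 0, 0, -0.076, 0]

```text
clock: 20.9
position: [553.0, 256.3, 106.5]
orientation: [-1.565, 0.151, -1.475]
ft_force: [-1.9, 1.7, 6.8]
finger_gap: -0.4
```

Emit:
move_arm:
  deltas:
    - [-0.001, 0.0065, 0, 0, 0, -0.028, 0]
    - [-0.0015, 0.013, 0, 0, 0, -0.055, 0]

```text
clock: 21.15
position: [552.9, 257.8, 103.7]
orientation: [-1.565, 0.122, -1.475]
ft_force: [-2.2, -0.0, 6.8]
finger_gap: -0.0
```

Emit:
move_arm:
  deltas:
    - [-0.001, 0.0065, 0, 0, 0, -0.028, 0]
    - [-0.0015, 0.013, 0, 0, 0, -0.055, 0]

```text
clock: 21.4
position: [552.7, 259.2, 100.9]
orientation: [-1.564, 0.093, -1.475]
ft_force: [-2.0, -0.0, 6.0]
finger_gap: -0.0
```

Emit:
move_arm:
  deltas:
    - [-0.001, 0.0065, 0, 0, 0, -0.028, 0]
    - [-0.0015, 0.013, 0, 0, 0, -0.055, 0]

```text
clock: 21.65
position: [552.6, 260.5, 97.8]
orientation: [-1.564, 0.064, -1.476]
ft_force: [-0.6, 1.6, 5.0]
finger_gap: -0.2
```

Emit:
move_arm:
  deltas:
    - [-0.001, 0.0065, 0, 0, 0, -0.028, 0]
    - [-0.0015, 0.013, 0, 0, 0, -0.055, 0]

```text
clock: 21.9
position: [552.5, 261.5, 94.6]
orientation: [-1.564, 0.035, -1.476]
ft_force: [-0.7, 0.9, 3.2]
finger_gap: 0.1
```

Fading. I'll keep on in small steps until it gives.

Emit:
move_arm:
  deltas:
    - [-0.001, 0.005, 0, 0, 0, -0.02, 0]
    - [-0.001, 0.01, 0, 0, 0, -0.04, 0]

```text
clock: 22.15
position: [552.4, 262.0, 91.9]
orientation: [-1.564, 0.013, -1.476]
ft_force: [-0.5, 1.0, 2.7]
finger_gap: -0.0
```

Emit:
move_arm:
  deltas:
    - [-0.001, 0.005, 0, 0, 0, -0.02, 0]
    - [-0.001, 0.01, 0, 0, 0, -0.04, 0]

```text
clock: 22.4
position: [552.3, 262.2, 89.2]
orientation: [-1.564, -0.009, -1.476]
ft_force: [-0.8, 1.3, 1.4]
finger_gap: -0.2
```

Emit:
move_arm:
  deltas:
    - [-0.001, 0.005, 0, 0, 0, -0.02, 0]
    - [-0.001, 0.008, 0, 0, 0, -0.03, 0]

```text
clock: 22.65
position: [552.2, 262.4, 86.9]
orientation: [-1.565, -0.025, -1.476]
ft_force: [0.4, 1.1, 0.7]
finger_gap: -0.3
```

Emit:
move_arm:
  deltas:
    - [-0.001, 0.004, 0, 0, 0, -0.02, 0]
    - [-0.001, 0.006, 0, 0, 0, -0.02, 0]

```text
clock: 22.9
position: [552.1, 262.6, 85.2]
orientation: [-1.565, -0.036, -1.476]
ft_force: [0.4, 0.4, 0.2]
finger_gap: -0.2
```

Emit:
move_arm:
  deltas:
    - [-0.0005, 0.004, 0, 0, 0, -0.015, 0]
    - [-0.001, 0.006, 0, 0, 0, -0.02, 0]
    - [-0.001, 0.006, 0, 0, 0, -0.02, 0]

```text
clock: 23.28
position: [552.1, 262.8, 83.6]
orientation: [-1.565, -0.047, -1.476]
ft_force: [0.3, 0.4, 0.4]
finger_gap: 0.7
```

Run:
```python
from h import *
st=r.read_state();T=R.from_euler('xyz',st['orientation']);tip=st['position']+22*T.as_matrix()[:,1]
print('tip',(tip-SEAT)@HP,tip[2],T.inv().apply(st['ft_force']),st['clock'])
ci=r.camera_info('wrist');a=snap('wrist','w11.png');snap('side','s11.png')
for c in('side','wrist'):
  for n in('handle_press','handle_hinge','spindle'): print(c,n,[(np.round(q['xy'],1).tolist(),round(q['p'],2)) for q in r.place_of(c,n)[:2]])
```

```text
tip 210.14622396391565 61.63424559218997 [-0.37943963 -0.41170577  0.32238393] 23.275
side handle_press [([258.4, 153.2], 0.62)]
side handle_hinge [([278.6, 187.7], 0.61), ([267.9, 170.4], 0.57)]
side spindle [([277.9, 188.1], 0.45)]
wrist handle_press [([251.2, 252.5], 0.56)]
wrist handle_hinge []
wrist spindle []
```

Force has been about zero over the last 3.5 mm, so it has given. I'll back off and check that it stays.

Emit:
move_arm:
  deltas:
    - [0, -0.03, 0, 0, 0, 0, 0]
    - [0, -0.12, 0, 0, 0, 0, 0]
    - [0, -0.3, 0, 0, 0, 0, 0]
    - [0, -0.5, 0, 0, 0, 0, 0]
    - [0, -0.6, 0, 0, 0, 0, 0]
    - [0, -0.6, 0, 0, 0, 0, 0]

```text
clock: 24.42
position: [551.3, 270.0, 236.0]
orientation: [-1.561, -0.045, -1.476]
ft_force: [0.7, -0.1, -0.6]
finger_gap: 0.2
```

Run:
```python
from h import *
st=r.read_state();print(st['position'],st['clock'],st['ft_force'])
ci=r.camera_info('wrist');a=snap('wrist','w12.png');s=snap('side','s12.png');o=cv2.imread('pics/s11.png')[...,::-1]
pl=lambda p:np.array([(p-SEAT)@HP,(p-SEAT)@[HP[1],-HP[0],0],p[2]]).round(1)
for c in('side','wrist'):
  for n in('handle_press','handle_hinge','spindle','jaw_seat'): print(c,n,[(np.round(q['xy'],1).tolist(),round(q['p'],2)) for q in r.place_of(c,n)[:2]])
# side: expected px for handle_press for several handle angles
for th in(-.15,-.05,0.05,.15,.3): print(th,proj('side',SEAT*[1,1,0]+(101+112*np.cos(th)-10*np.sin(th))*HP+[0,0,52+112*np.sin(th)+10*np.cos(th)]).round(1))
d=np.abs(s.astype(int)-o).sum(2)[150:215,235:300];print('diff in lower clamp',(d>60).sum(),np.argwhere(d>60).mean(0)+[150,235] if (d>60).any() else '')
cv2.imwrite('pics/f.png',cv2.resize(s[120:240,200:360,::-1],(800,600),interpolation=cv2.INTER_CUBIC))
```

```text
[551.25886785 270.03193362 235.96608427] 24.425 [ 0.68742538 -0.10244971 -0.56276896]
side handle_press [([255.8, 152.5], 0.52)]
side handle_hinge [([268.4, 170.6], 0.83)]
side spindle [([280.3, 185.6], 0.37)]
side jaw_seat [([383.2, 301.4], 0.6), ([277.7, 189.8], 0.57)]
wrist handle_press []
wrist handle_hinge []
wrist spindle []
wrist jaw_seat [([252.0, 353.3], 0.93)]
-0.15 [255.  154.8]
-0.05 [255.  151.6]
0.05 [255.1 148.4]
0.15 [255.3 145.5]
0.3 [255.9 141.5]
diff in lower clamp 107 [166.61682243 244.40186916]
```

No more views are left, so I'll check by touch: return to the last pose and feel whether the handle has gone ahead of the fingers.

Run:
```python
from h import *
T=R.from_euler('xyz',[-1.565,-.047,-1.476])
for z in(100,85): print(goal([552.1,262.8,z],T))
```

```text
[0.0027, 0.5332, 0.0008, 0.001, 0.0003, -0.0007]
[-0.0001, 0.5931, 0.0005, 0.001, 0.0003, -0.0007]
```

Emit:
move_arm:
  deltas:
    - [0.001, 0.2, 0, 0, 0, 0, 0]
    - [0.002, 0.4, 0, 0, 0, 0, 0]
    - [0.0027, 0.52, 0.0008, 0, 0, 0, 0]
    - [0.001, 0.565, 0.0005, 0, 0, 0, 0]
    - [0, 0.585, 0.0005, 0, 0, 0, 0]
    - [0, 0.593, 0.0005, 0, 0, 0, 0]
    - [0, 0.593, 0.0005, 0, 0, 0, 0]

```text
clock: 25.8
position: [552.5, 263.0, 85.9]
orientation: [-1.564, -0.046, -1.476]
ft_force: [-0.2, -0.0, -0.0]
finger_gap: 0.3
```

Emit:
move_arm:
  deltas:
    - [0, 0.004, 0, 0, 0, 0, 0]
    - [0, 0.006, 0, 0, 0, 0, 0]
    - [0, 0.006, 0, 0, 0, 0, 0]

```text
clock: 26.18
position: [552.5, 262.9, 84.5]
orientation: [-1.564, -0.046, -1.476]
ft_force: [-0.2, -0.6, 0.7]
finger_gap: -0.2
```

Emit:
move_arm:
  deltas:
    - [0, 0.004, 0, 0, 0, 0, 0]
    - [0, 0.004, 0, 0, 0, 0, 0]
    - [0, 0.004, 0, 0, 0, 0, 0]

```text
clock: 26.55
position: [552.5, 262.9, 83.5]
orientation: [-1.564, -0.046, -1.476]
ft_force: [0.3, -0.8, -0.4]
finger_gap: -0.1
```

Emit:
move_arm:
  deltas:
    - [0, 0.004, 0, 0, 0, 0, 0]
    - [0, 0.004, 0, 0, 0, 0, 0]

```text
clock: 26.8
position: [552.5, 262.8, 82.4]
orientation: [-1.564, -0.046, -1.476]
ft_force: [-0.1, 0.2, 0.4]
finger_gap: 0.2
```

Emit:
move_arm:
  deltas:
    - [0, 0.004, 0, 0, 0, 0, 0]
    - [0, 0.004, 0, 0, 0, 0, 0]

```text
clock: 27.05
position: [552.4, 262.8, 81.3]
orientation: [-1.564, -0.046, -1.476]
ft_force: [-0.8, 0.5, -0.5]
finger_gap: 0.5
```

Run:
```python
from h import *
print(r.read_state()['position'],r.read_state()['ft_force'])
s=snap('side','s13.png');o=cv2.imread('pics/s11.png')[...,::-1];p=cv2.imread('pics/s12.png')[...,::-1]
w={n:cv2.imread(f'pics/w{n}.png') for n in(11,12)}
f=lambda a,b:(np.abs(a.astype(int)-b).sum(2)[150:215,235:300]>60).sum()
print('13v11',f(s,o),'13v12',f(s,p))
for y in range(150,172,2): print(y,[int(x) for x in s[y,236:270:2].mean(1)],'|',[int(x) for x in o[y,236:270:2].mean(1)])
```

```text
[552.43646851 262.76196765  81.31076013] [-0.75354497  0.54169296 -0.45446198]
13v11 8 13v12 108
150 [147, 155, 156, 90, 92, 72, 68, 137, 28, 75, 90, 115, 146, 145, 145, 144, 144] | [149, 154, 105, 92, 92, 67, 70, 136, 20, 94, 91, 114, 149, 143, 142, 146, 147]
152 [94, 70, 71, 77, 78, 73, 74, 48, 30, 69, 52, 88, 143, 141, 144, 145, 143] | [93, 70, 70, 77, 75, 76, 76, 57, 24, 43, 25, 79, 145, 143, 145, 146, 145]
154 [74, 74, 79, 75, 78, 78, 78, 80, 31, 24, 26, 16, 151, 146, 144, 145, 141] | [79, 79, 77, 79, 78, 76, 79, 79, 32, 30, 27, 12, 148, 144, 143, 143, 145]
156 [77, 77, 76, 72, 75, 72, 75, 80, 72, 27, 33, 46, 40, 150, 146, 133, 158] | [75, 74, 77, 76, 75, 72, 76, 76, 70, 31, 25, 46, 37, 151, 145, 137, 158]
158 [77, 76, 75, 75, 73, 73, 76, 73, 77, 46, 39, 40, 37, 98, 59, 165, 211] | [75, 72, 75, 76, 74, 76, 77, 74, 80, 44, 41, 42, 46, 99, 62, 165, 212]
160 [74, 79, 73, 73, 79, 78, 74, 79, 78, 67, 28, 37, 37, 179, 58, 66, 214] | [74, 77, 77, 75, 76, 79, 77, 81, 75, 66, 12, 41, 40, 178, 55, 65, 216]
162 [79, 76, 81, 77, 74, 74, 76, 75, 68, 30, 21, 38, 76, 73, 133, 133, 166] | [77, 79, 77, 75, 79, 74, 76, 75, 67, 28, 26, 38, 81, 71, 135, 135, 167]
164 [72, 76, 74, 76, 80, 78, 76, 75, 80, 28, 19, 38, 37, 72, 115, 69, 185] | [73, 75, 77, 79, 76, 75, 76, 77, 82, 20, 26, 32, 38, 75, 112, 66, 188]
166 [78, 74, 82, 78, 77, 78, 73, 81, 82, 36, 34, 30, 37, 78, 77, 145, 153] | [78, 78, 75, 76, 79, 73, 75, 81, 77, 39, 28, 22, 35, 71, 74, 148, 153]
168 [74, 73, 76, 74, 79, 83, 66, 31, 56, 55, 31, 26, 21, 76, 72, 140, 126] | [75, 77, 78, 74, 77, 77, 68, 35, 52, 56, 30, 28, 20, 80, 73, 141, 125]
170 [71, 77, 78, 80, 75, 76, 50, 48, 44, 46, 61, 24, 66, 78, 71, 77, 89] | [73, 78, 78, 73, 74, 77, 51, 54, 47, 48, 58, 11, 69, 78, 77, 76, 89]
```

The tool is now 2.3 mm lower, with no force and the handle image unchanged. So the handle ran on ahead of the fingers and stays over centre. I'll withdraw, do a last coupon check and hand in.

Emit:
move_arm:
  deltas:
    - [0, -0.03, 0, 0, 0, 0, 0]
    - [0, -0.15, 0, 0, 0, 0, 0]
    - [0, -0.35, 0, 0, 0, 0, 0]
    - [0, -0.5, 0, 0, 0, 0, 0]
    - [0, -0.6, 0, 0, 0, 0, 0]
    - [0, -0.6, 0, 0, 0, 0, 0]
    - [0, -0.6, 0, 0, 0, 0, 0]

```text
clock: 27.98
position: [550.5, 269.4, 230.4]
orientation: [-1.565, -0.047, -1.476]
ft_force: [0.7, 0.0, -0.8]
finger_gap: -0.1
```

Run:
```python
from h import *
s=snap('side','s14.png');o=cv2.imread('pics/s8.png')[...,::-1];p=cv2.imread('pics/s12.png')[...,::-1]
f=lambda a,b:(np.abs(a.astype(int)-b).sum(2)[150:215,235:300]>60).sum()
print('14v12 handle',f(s,p))
for n,a in(('before',o),('after',s)):
    sub=a[180:205,265:300].astype(int);m=(sub.min(2)>150);ys,xs=np.nonzero(m);print(n,m.sum(),xs.min()+265,xs.max()+265,ys.min()+180,ys.max()+180,(xs.mean()+265).round(1),(ys.mean()+180).round(1))
st=r.read_state();print(st['clock'],st['ft_force'],st['position'],np.abs(st['qd']).max())
r.close_job()
```

```text
14v12 handle 4
before 94 268 288 180 193 279.7 186.8
after 78 268 287 180 191 279.6 187.0
28.025 [-0.31093269 -0.08567758 -0.24423231] [550.41205281 269.33169956 230.02039203] 0.007245045857362863
the job is handed in; nothing more can be done
```

The coupon is clamped in the pliers and the job was handed in at 28.0 s.

**Coupon:** I picked the mottled oblong, not the orange or blue look-alikes. I laid it flat on the lower jaw, slid it against the brass stop with about 7 N, and let go. A picture after release showed it centred and touching the stop.

**Handle:** I closed it by feel. The measured resistance peaked at about 8.6 N and faded to zero over roughly 0.35 rad. I stopped there and did not force the handle onto its stop.

**Last checks:**
- Feeling again 2.3 mm beyond my last pushing position met no force and the handle did not move, so it had run on by itself.
- After I withdrew the arm, the side picture showed the handle still closed and the coupon unmoved. These were pixel comparisons, because I had used all 12 picture views.

**What is less certain:**
- The networks could not find the handle in the last wrist pictures, so the lock is judged from touch and the side camera.
- An earlier fit of the handle's angle from the wrist picture disagreed with the other estimates, and I dropped it.
- I did not re-measure the other things on the bench. No unexpected contact was felt.

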